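# Pin the pour-over bridge to its bracket

### The job

Put the pour-over bridge back together: slide the bridge's eye fully home into the bracket, then take the hinge pin from its wooden rest and pass it down through the upper ear, the eye's floating bush and the lower ear until its knob sits flush on the bracket, and let go. Feel for the hidden bush and work gently: never lean hard on the pin or the bridge, and leave the cup, the canister and the scoop where they stand.

Things in the scene. Friction and masses are not known exactly. Their poses are not given: they have to be found in the camera images.
- bracket: Dark steel bracket fixed to the worktop, 125x76x90 mm. Origin: on the worktop, under the hinge axis; z up. Its mouth opens to its own -x; a flat back wall stands inside at x = 29 mm, side cheeks at y = +-30.5 mm (x = -24 to 29 mm). It has an upper and a lower ear, see bracket_top and bracket_low.
- bracket_top (a point): On the hinge axis at the top face of the bracket's upper ear (plate, 80 to 90 mm above the worktop, x from -24 to 29 mm; hole 30 mm diameter on the axis). Here the underside of the pin's knob must come to sit. Axes as the bracket.
- bracket_low (a point): On the hinge axis at the top face of the bracket's lower ear (plate, 55 to 63 mm above the worktop; hole 12 mm diameter on the axis, open below). It reaches out to x = -60 mm as a tongue on which the bridge's eye slides.
- bridge: Loose aluminium pour-over bridge, 0.3 to 0.6 kg: eye housing 58 mm diameter, bar along its own -x, 90 mm dripper ring at the far end (centre x = -165 mm) on two legs. Origin: at worktop height under the centre of the eye housing; z up. It starts drawn 35 to 55 mm out of the bracket, within 3 mm sideways and 0.04 rad. Home: housing against the back wall, origin on the hinge axis, x axes parallel.
- bridge_eye (a point): Nominal centre of the eye, at the height of the bush's top face (77.5 mm above the worktop). The bush is a steel disc 42 mm diameter, 6 mm thick, with a sharp-rimmed 12 mm hole, hollow below down to the lower ear. It floats: its own place is NOT reported. It starts 3 to 6 mm from here to the bridge's -x and up to 7 mm to either side (y).
- bridge_bar (a point): Where to take the bridge: its straight bar (16 mm wide across the bridge's y, 16 mm high), mid-height 71 mm above the worktop, 85 mm from the eye to the bridge's -x, free air below. Axes as the bridge. The floating bush holds by friction (about 3 N) and can be dragged up to 7.5 mm off-centre each way by the pin once its nose is in the hole.
- pin_knob (a point): Centre of the hinge pin's knob, half-way up: dark wooden cylinder 36 mm diameter, 41 mm high. Loose, 0.1 to 0.2 kg, standing upright, z up along the pin. Below the knob a steel shoulder 28 mm diameter, 8 mm long, that fits the upper ear, then a shank 10 mm diameter with a conical nose 6 mm long, flat tip 8 mm diameter. The tip is 68.5 mm below this point.
- pin_seat (a point): Centre of the underside of the pin's knob, 20.5 mm below the knob's centre, on the pin's axis.
- pin_rest: Light wooden block 60x60x50 mm fixed to the worktop, with a 30 mm hole in which the pin stands, the underside of its knob on the block's top. Origin: centre of its underside.
- cup: Small espresso cup, 64x87x50 mm, loose bystander; origin at the centre of its underside.
- canister: Dark lidded canister, 77 mm diameter, 100 mm high, loose bystander; origin at the centre of its underside.
- scoop: Brass coffee scoop, 42x82x25 mm, loose bystander; origin at the centre of its underside.
Not all that is in view belongs to the job. What is shaped like the part that bears pin_knob but orange or turquoise is not meant.

How it is judged (in metres and radians):
On the way, in this order (a step that is already met when the one before it is completed fails the run):
1. the bridge is slid home, its eye between the ears on the hinge axis (within 5 mm) and the pin still outside the bracket (horizontal distance between bridge and bracket below 0.005 m and distance between pin_seat and bracket_top above 0.05 m), for 0.2 s.
2. the pin is through the upper ear and the eye's bush and has entered the lower ear (horizontal distance between bridge and bracket below 0.005 m and z of pin_seat in the frame of bracket_top below 0.016 m and horizontal distance between pin_seat and bracket_top below 0.006 m and angle between the z axis of pin_seat and the z axis of bracket, either way round below 0.12 rad), for 0.1 s.
At the end, for the whole second after the job is handed in: The pin stands upright (within 0.05 rad) through both ears and the eye, the underside of its knob flush on the upper ear (within 3 mm of the hinge point on its top), the bridge home (eye within 5 mm of the hinge axis, x axes within 0.08 rad) and everything at rest and released (horizontal distance between bridge and bracket below 0.005 m and distance between pin_seat and bracket_top below 0.003 m and angle between pin_seat's own z axis and vertical below 0.05 rad and linear speed of bridge below 0.02 m/s and angle between the x axis of bridge and the x axis of bracket, either way round below 0.08 rad); the robot touches nothing.
It fails at once if the pin is pressed on the bracket with more than 25 N (contact force between pin and bracket above 25 N).
It fails at once if the pin is pressed on the bridge or its bush with more than 25 N (contact force between pin and bridge above 25 N).
It fails at once if the bridge is forced against the bracket with more than 35 N (contact force between bridge and bracket above 35 N).
It fails at once if the cup, canister or scoop is moved more than 20 mm (distance of any of cup, canister, scoop from where it was at the start of the episode above 0.02 m).
It also fails if it takes over 67 s, if anything falls off the work surface, if the arm or the gripper's body presses on something with over 40 N, if the wrist force passes 120 N, or if a joint passes its speed limit or range.

### The arm

A 7-joint arm with a two-finger parallel gripper is mounted at the origin on a cart in front of the work surface, level with it; the furniture and walls round the work are solid. World frame = base frame: x ahead of the robot, y to its left, z up, the work surface at z = 0. Lengths are in mm, angles in rad, forces in N, time in s.
With the tool pointing down it reaches from about 375 to 925 mm from the base axis. Payload 3.1 kg.
Tool frame: the origin (TCP) lies midway between the tips of the shut fingers; the grasp point (between the pads) lies 19 mm behind it; z points along the fingers, y is the line along which they close (so a half turn about z gives the same grasp; the last joint's range is limited). The gripper opens to 85 mm and grips with 20 to 120 N. Pads are 22 mm wide; open, the fingers measure 114 mm over their backs; the gripper's body (76 mm by 85 mm) begins 54 mm behind the grasp point. The pads swing forward as they close: fully open they stand 13 mm farther back than shut.
Start: joints at [1.214, 0.383, 0.044, 1.598, -0.018, 1.161, -0.05], TCP at [166.368, -628.351, 231.269] pointing down, gripper open.
Joint ranges: [-2.61, 2.61], [-0.41, 2.15], [-1.48, 1.57], [0, 2.5], [-1.57, 4.71], [0.05, 1.97], [-2.85, 2.85]. Speed limits (rad/s): [2.79, 2.79, 3.14, 3.14, 3.14, 3.14, 3.14].

### API

Orientations are given as a unit quaternion [x, y, z, w].
In Python, from plant import ctrl gives the robot as it stands.
- The arm moves only by the tool apply_moves, never from a script. Its argument "motion" is a list of rows, each a list of 5 numbers: the closure in counts, from 0 (fully open) to 255 (shut), then the shift along the tool's x, y, z in m, then the turn about the tool's z in rad. In form: [[claw, x, y, z, yaw], ...]. A call has exactly 5 rows; each row shifts and turns the commanded pose from where the row before left it, along the tool's axes as they then stand; what a row does not reach is not made up. A row lasts 1/12 s, in which the tool goes at most 41.7 mm and 7.16 degrees, less where a joint would pass 70% of its speed; a pose out of reach is approached as far as the arm can. A call is refused whole if a number of a shift passes 0.0417 or a number of a turn 0.125, either way. A call with a gripper value outside its range is refused whole. The fingers move at their own pace and stop on an object; "newtons" is the grip in N (left out, the last holds). Time passes only in rows, so rows that do not move let the fingers close, or fill a call up. It gives the time, the measured TCP pose, the force, the opening and the grip force at its end, in the units of the state.
- ctrl.get_state(): the state, without advancing time (a new reading comes with each control period).
- ctrl.capture(name): name is "side" or "top"; returns the picture (400x640x3 uint8, red, green, blue); there is no depth.
- ctrl.camera_model(name): a dict with "vfov" (degrees; the focal length in pixels is half the picture's height over the tangent of half this angle, whatever the lens; pixels are square), "cx", "cy" (the principal point, pixels), "dist" ([k1, k2, p1, p2, k3] as OpenCV has them; the pictures are not rectified), "world_to_cam" (4x4, takes a point from world to camera coordinates). Camera axes: x right, y down, z forward; pixel columns grow to the right and rows downward; lengths in mm; the calibration is good to about 2 mm. A picture is of the moment at which its call begins. camera_model takes no time and is no camera call.
- ctrl.finish_job(): hands the job in; it is judged then, once.
The state is a dict: "time_s": time; "q": joint angles; "joint_vel": joint speeds; "joint_torque": joint torques, N m; "tcp_pos": TCP position; "orientation": TCP orientation; "force": force on the tool from outside, world axes, zero at the start; "torque": the same for the moment, N m; "gripper_width": finger opening in mm; "gripper_force": force on a finger pad.
Only numpy, scipy, OpenCV 4.12 (cv2) and the standard library are available. Lean on these libraries where they do the work, as an engineer would, in place of code of your own. Each camera call takes 0.05 s, during which the arm holds its last target. There are 200 camera calls.

## Working session

There is one attempt and no reset: what is moved stays moved. The work goes in short steps, Python scripts to look and compute and a tool call to move; the robot and the scene stay as the last step left them, time stands still between calls to the robot, and variables do not carry over. Pictures are saved under pics/ and viewed, at most 10 in all, crops included, and the job is handed in when it is done.

Besides the shell and the picture viewer there is one more tool, called after "Emit:" in YAML: its name, and indented under it one key for each argument. apply_moves: Moves the arm, as the interface text tells. Its arguments: {"type":"object","properties":{"motion":{"type":"array","items":{"type":"array","items":{"type":"number"}}},"newtons":{"type":"number"}},"required":["motion"]}

```bash
mkdir -p pics; ls; python3 - <<'E'
from plant import ctrl
import cv2
for n in("side","top"):
    cv2.imwrite(f"pics/{n}0.png",ctrl.capture(n)[:,:,::-1]); m=ctrl.camera_model(n); print(n,m)
s=ctrl.get_state(); print(s)
E
```

```text
pics
side {'vfov': 53.59271661137558, 'cx': 315.7390253927163, 'cy': 198.500654016788, 'dist': array([-0.0110628,  0.       ,  0.       ,  0.       ,  0.       ]), 'world_to_cam': array([[-9.44314934e-01, -3.28999053e-01,  5.37851588e-03,
         5.35095424e+02],
       [-2.23610020e-01,  6.29657395e-01, -7.43996051e-01,
         1.72888195e+02],
       [ 2.41387374e-01, -7.03769272e-01, -6.68162366e-01,
         8.73777937e+02],
       [ 0.00000000e+00,  0.00000000e+00,  0.00000000e+00,
         1.00000000e+00]])}
top {'vfov': 43.074342338897054, 'cx': 328.97486948632525, 'cy': 199.44489423021074, 'dist': array([-0.07040106,  0.        ,  0.        ,  0.        ,  0.        ]), 'world_to_cam': array([[ 1.12453895e-02, -9.99793175e-01,  1.69454428e-02,
         1.86415982e+01],
       [-9.89903065e-01, -1.35256311e-02, -1.41099180e-01,
         5.64112755e+02],
       [ 1.41299195e-01, -1.51876305e-02, -9.89850430e-01,
         1.21651943e+03],
       [ 0.00000000e+00,  0.00000000e+00,  0.00000000e+00,
         1.00000000e+00]])}
{'time_s': 0.1, 'q': array([ 1.21422612,  0.38379713,  0.04383564,  1.59942691, -0.01787211,
        1.161215  , -0.04987822]), 'joint_vel': array([ 0.00055867, -0.00246133,  0.00196531, -0.00312335,  0.00062772,
        0.00105531,  0.00022375]), 'joint_torque': array([ 2.53827013e-03, -4.34728503e+01,  1.02910101e+00, -2.50454628e+01,
        1.08170460e-02,  5.47581440e-03, -1.73939480e-05]), 'tcp_pos': array([ 166.0987495 , -627.52331169,  229.97981021]), 'orientation': array([ 9.91633345e-01,  1.29080607e-01, -2.35210841e-04, -1.20433821e-03]), 'force': array([ 0.25528498,  0.55473522, -0.25850069]), 'torque': array([-0.03192825,  0.02893244, -0.00058765]), 'gripper_force': 0.0, 'gripper_width': 85.39152087097752}
```

View pics/side0.png

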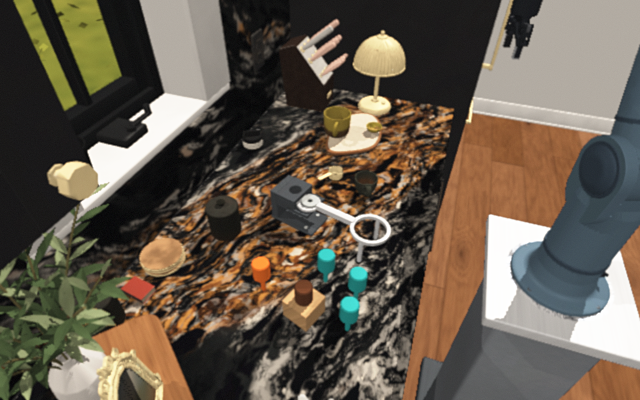

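View pics/top0.png

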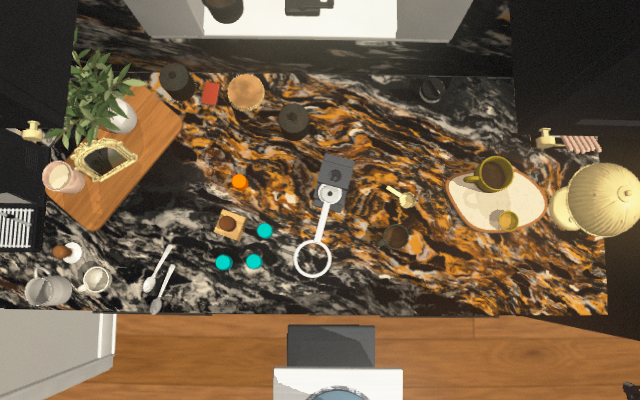

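The top picture shows the bracket at about (335,170), the bridge ring at (312,258), the rest with a brown knob at (228,226), turquoise decoys at (264,230), (224,262) and (254,261), and an orange decoy at (239,182). Only the brown knob on the wooden block, at side (303,292), fits the pin. I'll confirm that in an enlarged crop.

```bash
cat > h.py <<'E'
import numpy as np, cv2
from plant import ctrl
def K(n):
    m=ctrl.camera_model(n); f=200/np.tan(np.radians(m['vfov']/2))
    return np.array([[f,0,m['cx']],[0,f,m['cy']],[0,0,1]]),m['dist'],m['world_to_cam']
def ray(n,uv):
    k,d,T=K(n); p=cv2.undistortPoints(np.array([[uv]],float),k,d)[0,0]
    R=T[:3,:3]; return -R.T@T[:3,3], R.T@np.array([*p,1])
def atz(n,uv,z):
    c,v=ray(n,uv); return (c+v*(z-c[2])/v[2]).round(1)
def proj(n,P):
    k,d,T=K(n); return cv2.projectPoints(np.array(P,float).reshape(-1,1,3),cv2.Rodrigues(T[:3,:3])[0],T[:3,3],k,d)[0][:,0]
def tri(uvs): # {cam:uv}
    A=np.zeros((3,3));b=np.zeros(3)
    for n,uv in uvs.items():
        c,v=ray(n,uv); v/=np.linalg.norm(v); M=np.eye(3)-np.outer(v,v); A+=M;b+=M@c
    return np.linalg.solve(A,b).round(1)
E
python3 - <<'E'
from h import *
a=cv2.imread('pics/top0.png')[150:280,200:360]; b=cv2.imread('pics/side0.png')[165:335,240:400]
a=cv2.resize(a,None,fx=4.6,fy=4.6,interpolation=cv2.INTER_CUBIC); cv2.imwrite('pics/a.png',a)
b=cv2.resize(b,None,fx=3.5,fy=3.5,interpolation=cv2.INTER_CUBIC); cv2.imwrite('pics/b.png',b)
print(a.shape,b.shape)
E
```

```text
(598, 736, 3) (595, 560, 3)
```

View pics/a.png

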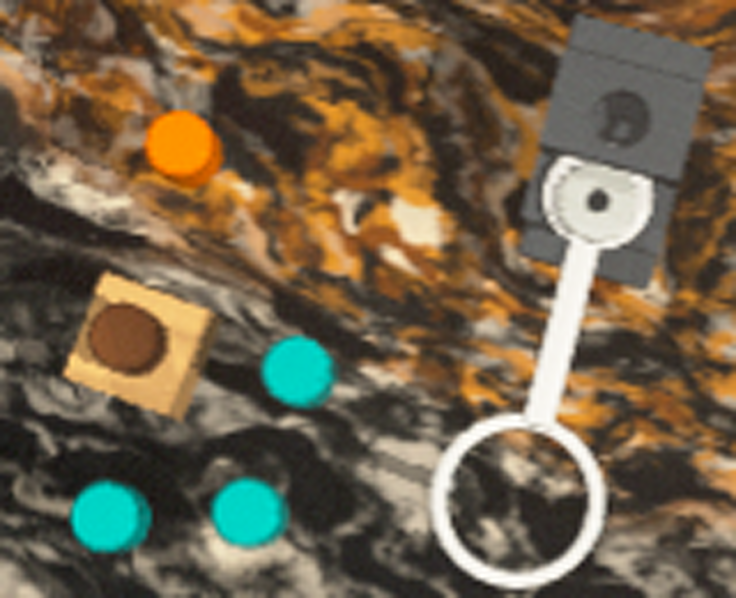

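View pics/b.png

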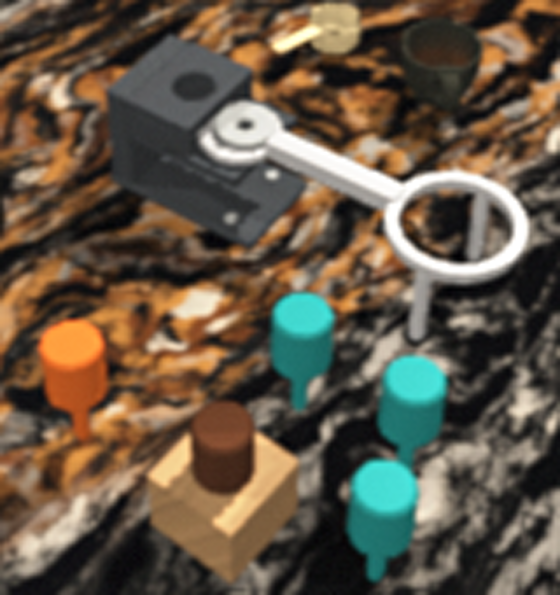

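Confirmed: only the brown knob, standing in the wooden block at crop (127,339), is the pin. The orange and turquoise ones are decoys. Next I measure.

```bash
python3 - <<'E'
from h import *
A=lambda x,y:((x+.5)/4.6-.5+200,(y+.5)/4.6-.5+150)
B=lambda x,y:((x+.5)/3.5-.5+240,(y+.5)/3.5-.5+165)
def r(n,a,b,z): print(n,'top',atz('top',A(*a),z) if a else '','side',atz('side',B(*b),z) if b else '', tri({'top':A(*a),'side':B(*b)}) if a and b else '')
r('hole',(622,118),(195,87),90)
r('knobtop',(127,339),(222,420),91)
r('bush',(598,201),(244,125),77.5)
r('ring',(518,500),(457,225),79)
for p,q in (((578,14),(172,38)),((712,52),(251,66)),((680,190),(182,130)),((543,148),(110,85))): r('br corner',p,q,90)
r('tongue L',(525,250),None,63); r('tongue R',(645,287),None,63)
r('orange',(181,146),(72,340),70);r('turq1',(298,371),(302,312),70);r('turq2',(107,517),(384,483),70);r('turq3',(248,512),(414,377),70)
for p in ((107,272),(217,320),(183,420),(65,374)): r('rest c',p,None,50)
for p in ((597,255),(552,418)): r('bar L/R mid',p,None,79)
for p in ((572,243),(528,412)): r('bar',p,None,79)
E
```

```text
hole top [615.4  13.1  90. ] side [613.6  15.4  90. ] [615.3  12.9  87.7]
knobtop top [496.4 266.   91. ] side [499.1 267.7  91. ] [498.  266.6  89.6]
bush top [573.4  24.9  77.5] side [573.5  27.7  77.5] [574.2  24.9  74.9]
ring top [417.2  64.3  79. ] side [415.1  72.4  79. ] [416.8  64.4  70.6]
br corner top [670.6  36.7  90. ] side [648.8 -29.2  90. ] [639.7  33.1 144.8]
br corner top [651.3 -33.7  90. ] side [585.  -18.7  90. ] [624.  -39.6  73.3]
br corner top [577.8 -17.4  90. ] side [605.8  59.   90. ] [612.3 -14.5  20.2]
br corner top [599.  54.  90.] side [669.4  32.9  90. ] [621.4  63.2 123. ]
tongue L top [549.   62.9  63. ] side  
tongue R top [530.1  -0.6  63. ] side  
orange top [601.  245.4  70. ] side [607.5 230.   70. ] [598.7 242.7  88.1]
turq1 top [482.8 180.1  70. ] side [487.  164.8  70. ] [482.2 178.3  86.8]
turq2 top [405.8 276.8  70. ] side [408.8 262.9  70. ] [406.2 273.7  86.6]
turq3 top [409.4 203.9  70. ] side [411.6 189.3  70. ] [409.3 201.8  86.2]
rest c top [535.8 285.7  50. ] side  
rest c top [511.  226.1  50. ] side  
rest c top [457.6 242.4  50. ] side  
rest c top [481.1 305.8  50. ] side  
bar L/R mid top [544.7  25.1  79. ] side  
bar L/R mid top [459.5  47.4  79. ] side  
bar top [550.8  38.2  79. ] side  
bar top [462.5  59.8  79. ] side
```

Emit:
apply_moves:
  motion:
    - [0,0.0245,-0.0283,0.004,0]
    - [0,0.0245,-0.0283,0.004,0]
    - [0,0.0245,-0.0283,0.004,0]
    - [0,0.0245,-0.0283,0.004,0]
    - [0,0.0245,-0.0283,0.004,0]

```text
time_s: 0.52
tcp_pos: [248.8, -458.1, 210.5]
orientation: [0.992, 0.129, -0.0, -0.0]
force: [1.4, 0.3, 0.3]
gripper_width: 85.2
gripper_force: 0.0
```

Emit:
apply_moves:
  motion:
    - [0,0.0245,-0.0283,0.004,0]
    - [0,0.0245,-0.0283,0.004,0]
    - [0,0.0245,-0.0283,0.004,0]
    - [0,0.0245,-0.0283,0.004,0]
    - [0,0.0245,-0.0283,0.004,0]

```text
time_s: 0.93
tcp_pos: [330.8, -290.1, 190.8]
orientation: [0.992, 0.129, -0.0, -0.0]
force: [0.7, 0.4, -0.8]
gripper_width: 85.3
gripper_force: 0.0
```

Emit:
apply_moves:
  motion:
    - [0,0.0245,-0.0283,0.004,0]
    - [0,0.0245,-0.0283,0.004,0]
    - [0,0.0245,-0.0283,0.004,0]
    - [0,0.0245,-0.0283,0.004,0]
    - [0,0.0245,-0.0283,0.004,0]

```text
time_s: 1.35
tcp_pos: [413.0, -122.2, 171.0]
orientation: [0.992, 0.129, -0.0, 0.0]
force: [0.7, -0.7, -0.8]
gripper_width: 85.5
gripper_force: 0.0
```

Emit:
apply_moves:
  motion:
    - [0,0.0245,-0.0283,0.004,0]
    - [0,0.0245,-0.0283,0.004,0]
    - [0,0.0245,-0.0283,0.004,0]
    - [0,0.0245,-0.0283,0.004,0]
    - [0,0.0245,-0.0283,0.004,0]

```text
time_s: 1.77
tcp_pos: [495.3, 45.7, 150.8]
orientation: [0.992, 0.129, -0.0, 0.0]
force: [-0.1, -0.6, 0.2]
gripper_width: 85.2
gripper_force: 0.0
```

Emit:
apply_moves:
  motion:
    - [0,0,0,0,0.12]
    - [0,0,0,0,0.12]
    - [0,0,0,0,0.12]
    - [0,0,0,0,0.12]
    - [0,0,0,0,0.025]

```text
time_s: 2.18
tcp_pos: [494.7, 44.3, 150.8]
orientation: [0.992, -0.124, -0.001, 0.0]
force: [0.2, 0.3, 0.4]
gripper_width: 85.6
gripper_force: 0.0
```

```bash
cat >> h.py <<'E'
def phi():
    x,y,z,w=ctrl.get_state()['orientation']; return np.arctan2(2*(x*y+z*w),1-2*(y*y+z*z))
def delta(x,y,z,yaw=None):
    s=ctrl.get_state(); p=phi(); d=np.array([x,y,z])-s['tcp_pos']
    print('t',round(s['time_s'],2),'tcp',s['tcp_pos'].round(1),'phi',round(p,3),'F',s['force'].round(1),'w',round(s['gripper_width'],1))
    o=[d[0]*np.cos(p)+d[1]*np.sin(p),d[0]*np.sin(p)-d[1]*np.cos(p),-d[2]]
    print('tool delta mm',np.round(o,1),'yaw',None if yaw is None else round(p-yaw,3))
E
python3 -c "
from h import *
delta(494.7,44.5,52,-.25)"
```

```text
t 2.18 tcp [494.7  44.3 150.8] phi -0.249 F [0.2 0.3 0.4] w 85.6
tool delta mm [-0.  -0.2 98.8] yaw 0.001
```

Emit:
apply_moves:
  motion:
    - [0,0,0,0.0197,0]
    - [0,0,0,0.0197,0]
    - [0,0,0,0.0197,0]
    - [0,0,0,0.0197,0]
    - [0,0,0,0.0197,0]
  newtons: 20

```text
time_s: 2.6
tcp_pos: [495.0, 44.0, 51.8]
orientation: [0.993, -0.122, -0.0, 0.0]
force: [-0.1, -0.5, 0.2]
gripper_width: 85.6
gripper_force: 0.0
```

```bash
python3 - <<'E'
from h import *
a=ctrl.capture('side')[:,:,::-1]; cv2.imwrite('pics/s1.png',cv2.resize(a[150:290,250:430],None,fx=4,fy=4,interpolation=cv2.INTER_CUBIC))
E
```

```text
(no output)
```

View pics/s1.png

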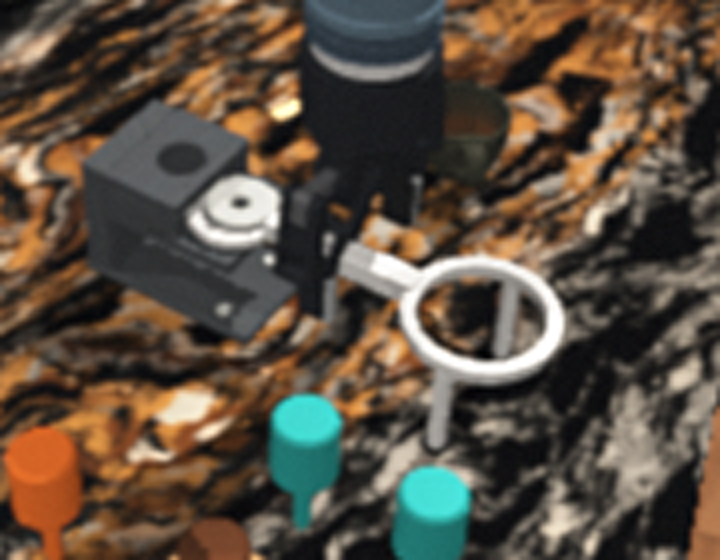

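The fingers, at crop (320,240), straddle the bar between the eye (240,205) and the ring (480,315). Closing now.

Emit:
apply_moves:
  motion:
    - [90,0,0,0,0]
    - [130,0,0,0,0]
    - [160,0,0,0,0]
    - [180,0,0,0,0]
    - [200,0,0,0,0]
  newtons: 25

```text
time_s: 3.07
tcp_pos: [496.3, 44.3, 54.0]
orientation: [0.992, -0.123, 0.001, -0.0]
force: [-0.7, 0.7, 0.1]
gripper_width: 25.3
gripper_force: 0.0
```

Emit:
apply_moves:
  motion:
    - [220,0,0,0,0]
    - [255,0,0,0,0]
    - [255,0,0,0,0]
    - [255,0,0,0,0]
    - [255,0,0,0,0]

```text
time_s: 3.48
tcp_pos: [496.6, 45.1, 54.1]
orientation: [0.992, -0.123, 0.001, -0.001]
force: [-0.5, 1.2, 6.4]
gripper_width: 15.3
gripper_force: 28.8
```

```bash
python3 -c "
from h import *
delta(494.7,44.5,52,-.25)"
```

```text
t 3.48 tcp [496.6  45.1  54.1] phi -0.246 F [-0.5  1.2  6.4] w 15.3
tool delta mm [-1.7  1.   2.1] yaw 0.004
```

Emit:
apply_moves:
  motion:
    - [255,0.004,0,0,0]
    - [255,0.005,0,0,0]
    - [255,0.005,0,0,0]
    - [255,0.005,0,0,0]
    - [255,0.004,0,0,0]

```text
time_s: 3.9
tcp_pos: [506.4, 42.7, 53.3]
orientation: [0.993, -0.121, -0.012, 0.002]
force: [-23.3, 5.0, 31.2]
gripper_width: 15.6
gripper_force: 32.8
```

Emit:
apply_moves:
  motion:
    - [255,0.002,0,0,0]
    - [255,0.002,0,0,0]
    - [255,0.002,0,0,0]
    - [255,0.001,0,0,0]
    - [255,0.001,0,0,0]

```text
time_s: 4.32
tcp_pos: [514.6, 40.7, 53.3]
orientation: [0.993, -0.121, -0.011, 0.002]
force: [-23.2, 6.1, 30.1]
gripper_width: 15.3
gripper_force: 32.7
```

Emit:
apply_moves:
  motion:
    - [255,0,0,-0.0005,0]
    - [255,0,0,0,0]
    - [255,0,0,0,0]
    - [255,0,0,0,0]
    - [255,0,0,0,0]

```text
time_s: 4.73
tcp_pos: [518.0, 39.7, 53.4]
orientation: [0.993, -0.121, -0.007, 0.001]
force: [-15.1, 4.3, 17.6]
gripper_width: 15.8
gripper_force: 31.1
```

```bash
python3 -c "
from h import *
s=ctrl.get_state();print(s['tcp_pos'],s['orientation'],s['force'],s['torque'])"
```

```text
[518.04993229  39.65705748  53.40842864] [ 9.92578758e-01 -1.21379878e-01 -7.31947641e-03  8.71376768e-04] [-15.12388938   4.29863455  17.58996607] [0.91495031 2.98097004 0.01971973]
```

Emit:
apply_moves:
  motion:
    - [255,0,0,-0.0005,0]
    - [255,0,0,0,0]
    - [255,0,0,0,0]
    - [255,0,0,0,0]
    - [255,0,0,0,0]

```text
time_s: 5.15
tcp_pos: [520.2, 38.8, 53.4]
orientation: [0.993, -0.122, -0.005, 0.001]
force: [-8.1, 3.3, 9.1]
gripper_width: 15.4
gripper_force: 30.0
```

```bash
python3 -c "
from h import *
s=ctrl.get_state();print(s['tcp_pos'],s['orientation'],s['force'],s['torque'])
g=ctrl.capture('side')[:,:,::-1]; cv2.imwrite('pics/s2.png',g); t=ctrl.capture('top')[:,:,::-1]; cv2.imwrite('pics/t2.png',t)
a=cv2.resize(g[160:270,260:400],None,fx=4,fy=4,interpolation=cv2.INTER_CUBIC);b=cv2.resize(t[140:280,290:360],None,fx=3.142,fy=3.142,interpolation=cv2.INTER_CUBIC)
print(a.shape,b.shape); cv2.imwrite('pics/c2.png',np.hstack([a,b[:440]]))"
```

```text
[520.15254905  38.75511471  53.4427869 ] [ 9.92547287e-01 -1.21749690e-01 -5.16146039e-03  5.05079740e-04] [-8.14220843  3.28138012  9.05367527] [0.73828408 1.97370954 0.03421407]
(440, 560, 3) (440, 220, 3)
```

View pics/c2.png

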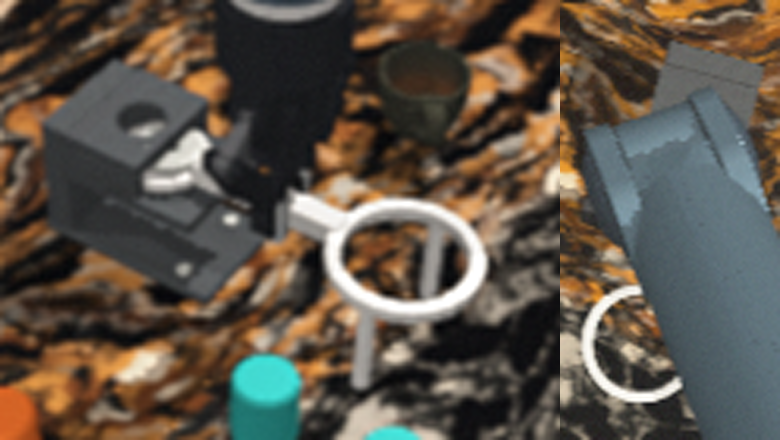

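The bridge is sliding in: the eye at side crop (175,160) is now under the upper ear, and the ring is at (405,255). I continue gently with a slight lift.

Emit:
apply_moves:
  motion:
    - [255,0.002,0,-0.0003,0]
    - [255,0.002,0,0,0]
    - [255,0.002,0,0,0]
    - [255,0.001,0,0,0]
    - [255,0,0,0,0]

```text
time_s: 5.67
tcp_pos: [526.4, 36.5, 53.4]
orientation: [0.993, -0.122, -0.006, 0.001]
force: [-9.0, 1.8, 9.0]
gripper_width: 15.5
gripper_force: 30.0
```

Emit:
apply_moves:
  motion:
    - [255,0.001,0,-0.0002,0]
    - [255,0.001,0,0,0]
    - [255,0.001,0,0,0]
    - [255,0,0,0,0]
    - [255,0,0,0,0]

```text
time_s: 6.08
tcp_pos: [529.2, 35.7, 53.5]
orientation: [0.993, -0.122, -0.006, 0.001]
force: [-9.2, 2.1, 8.1]
gripper_width: 15.2
gripper_force: 29.8
```

Emit:
apply_moves:
  motion:
    - [255,0.001,0,-0.0002,0]
    - [255,0.001,0,0,0]
    - [255,0.001,0,0,0]
    - [255,0,0,0,0]
    - [255,0,0,0,0]

```text
time_s: 6.5
tcp_pos: [532.6, 34.8, 53.5]
orientation: [0.993, -0.122, -0.005, 0.001]
force: [-7.5, 2.3, 5.7]
gripper_width: 15.9
gripper_force: 29.5
```

Emit:
apply_moves:
  motion:
    - [255,0.001,0,0,0]
    - [255,0.001,0,0,0]
    - [255,0.0,0,0,0]
    - [255,0,0,0,0]
    - [255,0,0,0,0]

```text
time_s: 6.92
tcp_pos: [534.7, 34.2, 53.5]
orientation: [0.993, -0.122, -0.005, 0.001]
force: [-6.5, 2.2, 4.7]
gripper_width: 15.7
gripper_force: 29.5
```

Emit:
apply_moves:
  motion:
    - [255,0.001,0,0,0]
    - [255,0.001,0,0,0]
    - [255,0.0,0,0,0]
    - [255,0,0,0,0]
    - [255,0,0,0,0]

```text
time_s: 7.33
tcp_pos: [535.8, 34.0, 53.5]
orientation: [0.993, -0.122, -0.006, 0.001]
force: [-8.1, 3.1, 7.5]
gripper_width: 15.6
gripper_force: 29.7
```

Emit:
apply_moves:
  motion:
    - [255,0.001,0,0,0]
    - [255,0.0005,0,0,0]
    - [255,0.0,0,0,0]
    - [255,0,0,0,0]
    - [255,0,0,0,0]

```text
time_s: 7.75
tcp_pos: [535.7, 34.0, 53.4]
orientation: [0.993, -0.122, -0.008, 0.001]
force: [-11.2, 3.3, 11.7]
gripper_width: 15.7
gripper_force: 30.2
```

Emit:
apply_moves:
  motion:
    - [255,-0.0015,0,0,0]
    - [255,-0.001,0,0,0]
    - [200,0,0,0,0]
    - [180,0,0,0,0]
    - [150,0,0,0,0]

```text
time_s: 8.17
tcp_pos: [541.3, 32.1, 54.5]
orientation: [0.992, -0.123, 0.0, 0.0]
force: [-0.1, 0.5, -0.0]
gripper_width: 34.9
gripper_force: 0.0
```

Emit:
apply_moves:
  motion:
    - [80,0,0,0,0]
    - [0,0,0,0,0]
    - [0,0,0,0,0]
    - [0,0,0,0,0]
    - [0,0,0,0,0]

```text
time_s: 8.58
tcp_pos: [540.9, 32.7, 54.5]
orientation: [0.992, -0.123, 0.0, -0.0]
force: [-0.7, 0.1, 0.5]
gripper_width: 85.3
gripper_force: 0.0
```

```bash
python3 -c "
from h import *
print(phi())
delta(497.5,266.5,200,.0)"
```

```text
-0.24633212933052798
t 8.58 tcp [540.9  32.7  54.5] phi -0.246 F [-0.7  0.1  0.5] w 85.3
tool delta mm [ -99.1 -216.2 -145.5] yaw -0.246
```

Emit:
apply_moves:
  motion:
    - [0,0,0,-0.032,0]
    - [0,0,0,-0.032,0]
    - [0,0,0,-0.032,0]
    - [0,-0.0142,-0.0309,0,0]
    - [0,-0.0142,-0.0309,0,0]

```text
time_s: 9.0
tcp_pos: [531.4, 97.6, 153.5]
orientation: [0.992, -0.127, 0.003, -0.0]
force: [-0.1, 0.6, 0.8]
gripper_width: 85.4
gripper_force: 0.0
```

Emit:
apply_moves:
  motion:
    - [0,-0.0142,-0.0309,0,0]
    - [0,-0.0142,-0.0309,0,0]
    - [0,-0.0142,-0.0309,0,0]
    - [0,-0.0142,-0.0309,0,0]
    - [0,-0.0142,-0.0309,0,0]

```text
time_s: 9.42
tcp_pos: [496.6, 268.1, 150.6]
orientation: [0.992, -0.123, 0.0, 0.0]
force: [1.1, -0.0, 0.6]
gripper_width: 85.2
gripper_force: 0.0
```

Emit:
apply_moves:
  motion:
    - [0,0,0,0,-0.124]
    - [0,0,0,0,-0.124]
    - [0,0,0,0,-0.124]
    - [0,0,0,0,-0.124]
    - [0,0,0,0,-0.124]

```text
time_s: 9.83
tcp_pos: [496.9, 266.9, 150.4]
orientation: [0.982, 0.189, -0.0, 0.0]
force: [1.1, -0.1, -0.5]
gripper_width: 85.4
gripper_force: 0.0
```

Emit:
apply_moves:
  motion:
    - [0,0,0,0,-0.124]
    - [0,0,0,0,0]
    - [0,0,0,0,0]
    - [0,0,0,0,0]
    - [0,0,0,0,0]

```text
time_s: 10.25
tcp_pos: [497.1, 266.7, 150.5]
orientation: [0.969, 0.245, 0.0, 0.0]
force: [0.2, 0.2, 0.4]
gripper_width: 85.2
gripper_force: 0.0
```

```bash
python3 -c "
from h import *
delta(497.3,266.3,56,.5)
g=ctrl.capture('side')[:,:,::-1]; cv2.imwrite('pics/s3.png',g); t=ctrl.capture('top')[:,:,::-1]; cv2.imwrite('pics/t3.png',t)
a=cv2.resize(g[160:250,250:390],None,fx=3,fy=3,interpolation=cv2.INTER_CUBIC);b=cv2.resize(t[145:215,295:365],None,fx=6,fy=6,interpolation=cv2.INTER_CUBIC)
im=np.zeros((420,840,3),np.uint8);im[:270,:420]=a;im[:,420:]=b;cv2.imwrite('pics/c3.png',cv2.resize(im,(798,399)))"
```

```text
t 10.25 tcp [497.1 266.7 150.5] phi 0.496 F [0.2 0.2 0.4] w 85.2
tool delta mm [-0.   0.5 94.5] yaw -0.004
```

View pics/c3.png

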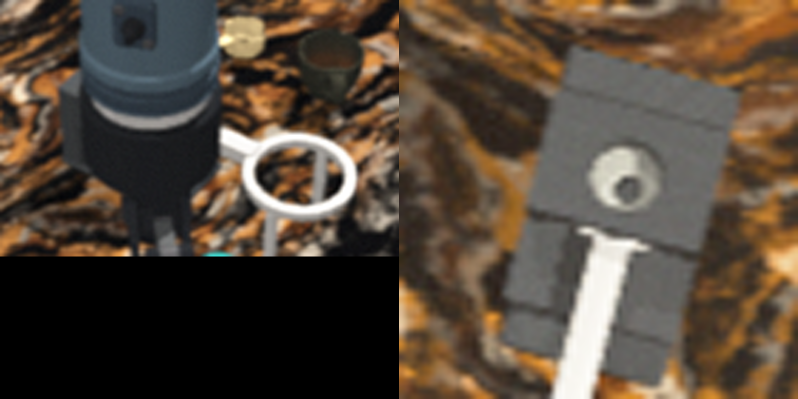

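The bridge is home. Through the upper ear's hole (centre about (626,176) in the crop), the bush hole shows at (629,189). Next I compute these positions and go down on the pin.

Emit:
apply_moves:
  motion:
    - [0,0,0.0005,0.019,0]
    - [0,0,0,0.019,0]
    - [0,0,0,0.019,0]
    - [0,0,0,0.019,0]
    - [0,0,0,0.0185,0]

```text
time_s: 10.77
tcp_pos: [497.4, 266.3, 55.2]
orientation: [0.969, 0.246, 0.0, 0.0]
force: [-0.1, -0.6, -0.3]
gripper_width: 85.5
gripper_force: 0.0
```

```bash
python3 - <<'E'
from h import *
f=lambda x,y:(295+((x/.95-420)+.5)/6-.5,145+(y/.95+.5)/6-.5)
print('hole',atz('top',f(626,175.5),90),'bush',atz('top',f(629,189),77.5))
for n,p,z in (('BL',(573,45),90),('BR',(741,94),90),('FR',(697,252),90),('FL',(528,210),90)): print(n,atz('top',f(*p),z))
for p in ((503,302),(659,384)): print('tongue',atz('top',f(*p),63))
b=cv2.imread('pics/t3.png')
E
```

```text
hole [615.1  14.1  90. ] bush [611.7  12.4  77.5]
BL [671.  37.  90.]
BR [650.9 -34.2  90. ]
FR [583. -16.  90.]
FL [599.8  55.   90. ]
tongue [564.6  65.4  63. ]
tongue [530.3  -1.5  63. ]
```

Emit:
apply_moves:
  motion:
    - [60,0,0,0,0]
    - [90,0,0,0,0]
    - [110,0,0,0,0]
    - [130,0,0,0,0]
    - [150,0,0,0,0]
  newtons: 30

```text
time_s: 11.18
tcp_pos: [497.9, 268.8, 58.0]
orientation: [0.969, 0.246, 0.002, -0.002]
force: [-0.3, 0.8, 1.2]
gripper_width: 35.6
gripper_force: 15.6
```

Emit:
apply_moves:
  motion:
    - [170,0,0,0,0]
    - [200,0,0,0,0]
    - [255,0,0,0,0]
    - [255,0,0,0,0]
    - [255,0,0,0,0]

```text
time_s: 11.6
tcp_pos: [498.0, 268.8, 58.1]
orientation: [0.969, 0.247, 0.002, -0.001]
force: [-1.6, 2.6, 6.1]
gripper_width: 34.8
gripper_force: 29.9
```

Emit:
apply_moves:
  motion:
    - [255,0,0,-0.002,0]
    - [255,0,0,-0.004,0]
    - [255,0,0,-0.006,0]
    - [255,0,0,-0.008,0]
    - [255,0,0,-0.01,0]

```text
time_s: 12.02
tcp_pos: [496.8, 264.0, 85.6]
orientation: [0.969, 0.246, -0.002, 0.001]
force: [-0.9, -0.9, -1.8]
gripper_width: 35.5
gripper_force: 30.8
```

Emit:
apply_moves:
  motion:
    - [255,0,0,-0.018,0]
    - [255,0,0,-0.02,0]
    - [255,0,0,-0.018,0]
    - [255,0,0,-0.016,0]
    - [255,0,0,-0.01,0]

```text
time_s: 12.43
tcp_pos: [498.4, 265.7, 170.5]
orientation: [0.969, 0.246, 0.001, 0.001]
force: [1.4, 0.5, -0.9]
gripper_width: 35.2
gripper_force: 30.8
```

```bash
python3 -c "
from h import *
s=ctrl.get_state();print(s['tcp_pos'],s['orientation'],s['force'],s['torque'],s['gripper_width'])
delta(613,13.5,165,.5)"
```

```text
[498.38888859 265.68734488 170.53406851] [9.69318899e-01 2.45802579e-01 1.29295845e-03 5.40933290e-04] [ 1.41780631  0.50473474 -0.92592911] [ 0.05818008 -0.04889888  0.01005985] 35.22295828324503
t 12.43 tcp [498.4 265.7 170.5] phi 0.497 F [ 1.4  0.5 -0.9] w 35.2
tool delta mm [-19.4 276.3   5.5] yaw -0.003
```

Emit:
apply_moves:
  motion:
    - [255,-0.001,0.015,0,0]
    - [255,-0.002,0.03,0,0]
    - [255,-0.0025,0.035,0,0]
    - [255,-0.0025,0.035,0,0]
    - [255,-0.0025,0.035,0,0]

```text
time_s: 12.85
tcp_pos: [559.7, 127.2, 168.2]
orientation: [0.969, 0.246, -0.0, 0.001]
force: [1.6, -0.2, -1.7]
gripper_width: 34.9
gripper_force: 30.8
```

Emit:
apply_moves:
  motion:
    - [255,-0.0025,0.035,0,0]
    - [255,-0.0025,0.035,0,0]
    - [255,-0.002,0.03,0,0]
    - [255,-0.002,0.0183,0,0]
    - [255,0,0.008,0.005,0]

```text
time_s: 13.27
tcp_pos: [613.7, 7.5, 163.5]
orientation: [0.97, 0.242, 0.0, 0.002]
force: [0.3, -0.4, -1.5]
gripper_width: 35.0
gripper_force: 30.8
```

Emit:
apply_moves:
  motion:
    - [255,0,0,0.003,0]
    - [255,0,0,0,0]
    - [255,0,0,0,0]
    - [255,0,0,0,0]
    - [255,0,0,0,0]

```text
time_s: 13.68
tcp_pos: [611.6, 16.8, 160.2]
orientation: [0.969, 0.248, 0.0, -0.0]
force: [-0.1, 0.2, -1.2]
gripper_width: 34.8
gripper_force: 30.8
```

```bash
python3 -c "
from h import *
delta(613,13.5,165,.5)
g=ctrl.capture('side')[:,:,::-1]; cv2.imwrite('pics/s4.png',g); t=ctrl.capture('top')[:,:,::-1]; cv2.imwrite('pics/t4.png',t)
a=cv2.resize(g[150:235,255:355],None,fx=7,fy=7,interpolation=cv2.INTER_CUBIC);cv2.imwrite('pics/c4.png',a)"
```

```text
t 13.68 tcp [611.6  16.8 160.2] phi 0.502 F [-0.1  0.2 -1.2] w 34.8
tool delta mm [-0.3  3.5 -4.8] yaw 0.002
```

View pics/c4.png

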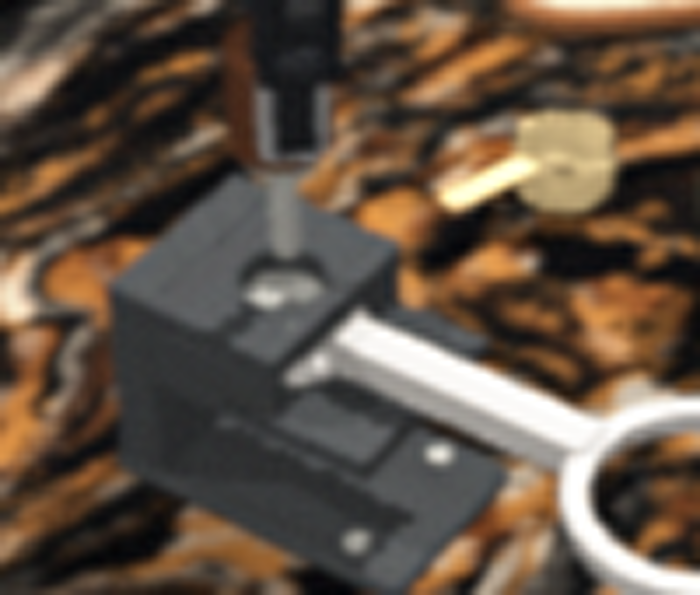

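The pin's tip is at side crop (286,252). It sits just above the ear's hole, whose centre is about (285,279).

```bash
python3 - <<'E'
from h import *
f=lambda x,y:(255+(x+.5)/7-.5,150+(y+.5)/7-.5)
print('tip',atz('side',f(286,252),104.1),'hole',atz('side',f(285,278.5),90))
for p in ((240,176),(400,245),(265,366),(112,285)): print('ear corner',atz('side',f(*p),90))
# seat/shank: pin axis at knob underside (x~283,y~163)
p=ctrl.get_state()['tcp_pos']
for o in ((0,0),(-1.2,0),(-2,0)):
    ph=phi(); q=p+np.array([o[0]*np.cos(ph),o[0]*np.sin(ph),0]); q[2]=104.1
    u=proj('side',[q])[0]; print(o,q.round(1),((u-[255,150])*7+3).round(1))
# expected projections of hole/bush given hinge by top cam
for c in ((615,13.8,90),(611.7,12.4,77.5)): u=proj('side',[c])[0]; print(c,((u-[255,150])*7+3).round(1))
E
python3 - <<'E'
import cv2
a=cv2.imread('pics/s4.png')[176:200,284:308]
import numpy as np
print(a.mean(2).astype(int))
E
```

```text
tip [612.3  17.1 104.1] hole [614.   14.9  90. ]
ear corner [649.8 -32.2  90. ]
ear corner [582.8 -15.2  90. ]
ear corner [604.   58.6  90. ]
ear corner [668.5  37.9  90. ]
(0, 0) [611.9  15.8 104.1] [288.7 249.8]
(-1.2, 0) [610.8  15.2 104.1] [292.2 249.5]
(-2, 0) [610.1  14.8 104.1] [294.5 249.2]
(615, 13.8, 90) [283.5 275.8]
(611.7, 12.4, 77.5) [294.9 302.9]
[[ 15  25  54  85  96  95  92  96 100 113 127 131 128 126 127 119 110 101
   97 120 143 124  77  40]
 [ 31  57  85  97  99  98  95  97  97 114 130 133 127 118 108  99  97  91
  102 130 145 127  78  44]
 [ 65  84  95  97 100  96  96  91  94 113 132 132 126 111  97  88  88  91
  118 147 150 121  80  71]
 [ 92  96  99 100 100  98  94  89  95 114 133 134 124 114 101  96  96 109
  128 125 103  80  86 115]
 [ 97  97  96  98 100  97  92  93  98 117 131 132 126 116 101  96  97 100
  102  83  62  64  99 134]
 [ 99  95  95  96  95  92  93  96  97 110 127 133 126 114 101  96  94  94
   94  90  82  85 108 138]
 [ 99  97  94  93  90  93  96  94  95 109 127 131 127 116 102  96  95  97
   99  97  96  94 105 127]
 [ 99  97  91  88  92  96  95
[... 988 characters left out ...]
93  96  97  92  75  83 121 159 172 157 120 101 104 109 102  99  95
   84  66  50  53  68  54]
 [ 96  95  96  94  88  68  57  68  89 107 103  94  93  92  95  97  97  83
   59  43  53 101 135  96]
 [ 99  95  89  74  66  58  60  77  86  91  94  94 100 100  97  96  83  60
   41  53 100 171 207 171]
 [ 92  90  75  61  55  57  67  87  98  96  96 100 112 106  98  83  61  44
   59 110 170 225 242 238]
 [ 64  63  59  59  65  70  86  95  97  96  95 101 104  99  83  61  45  56
  105 173 226 239 239 242]
 [ 49  52  53  62  82  94  98  99  97  97  98  99  94  79  57  44  57  92
  137 203 236 238 239 244]
 [ 54  51  51  56  77  90  96  97  98 100 101  94  78  53  43  59  97 123
  138 163 191 223 243 248]]
```

```bash
python3 - <<'E'
from h import *
a=cv2.imread('pics/t3.png')[167:186,326:346]; print(a.mean(2).astype(int))
delta(0,0,0)
E
```

```text
[[108 110 107 105 105 105 103 106 105 103 103 103 105 102 104 105 104 105
  105 105]
 [107 104 104 103 107 108 102 101 103 103 103 105 104 105 103 103 105 106
  104 106]
 [104 106 103 106 104 104 103  98  91  86  92 105 104 104 106 104 105 105
  104 103]
 [108 102 103 104 102  91  95 105 101  89  80  76  84 102 105 107 106 105
  103 104]
 [105 104 105 103 108 123 173 200 201 173 134 122  92  80  99 107 110 106
  109 104]
 [107 105 105 110 169 204 200 202 202 201 173 133 122  89  84 103 105 104
  104 108]
 [107 108 103 162 200 202 203 207 207 205 174 132 130 113  90  96 102 103
  106 104]
 [103 104 111 168 201 201 203 205 205 205 177 138 132 134 106  87 105 105
  105 104]
 [105 106 149 193 206 208 205 214 207 190 171 156 145 136 118 101 104 106
  104 104]
 [107 107 149 191 203 206 222 183  85  82  96 136 155 146 118  99 104 104
  104 105]
 [107 106 131 180 205 218 184  96  81 101  89 119 152 159 129  99 106 104
  104 106]
 [109 107 106 161 211 221 172  95  99  98  88 118 151 155 130 103 105 111
  109 108]
 [106 103 107 137 194 221 192 128  96  99  93 130 153 136 112 107 107 105
  105 106]
 [110 107 104 102 136 196 223 188 121 109 136 154 138 113 102 104 101 105
  105 105]
 [108 106 104 105 108 120 133 149 157 155 138 126 120 107 108 105 105 106
  108 105]
 [107 106 108 108 104 107 107 102 101  97 102 105 102 105 106 107 106 105
  105 106]
 [ 95  99 110 106 109 107 110 105 107 105 108 106 107 106 105 106 104 104
  105 103]
 [ 87 102  98  91 104 107 104 109 106 106 108 105 106 102 104 107 106 104
  104 104]
 [138 213 219 171 121  79  75  88 100 105 106 106 104 107 108 106 108 105
  106 106]]
t 13.78 tcp [611.9  15.8 160.3] phi 0.5 F [ 0.1 -0.3 -2.2] w 35.2
tool delta mm [-544.5 -279.6  160.3] yaw None
```

Emit:
apply_moves:
  motion:
    - [255,-0.0027,0.0024,0,0]
    - [255,0,0,0.005,0]
    - [255,0,0,0.006,0]
    - [255,0,0,0.006,0]
    - [255,0,0,0.004,0]

```text
time_s: 14.2
tcp_pos: [610.1, 10.6, 137.6]
orientation: [0.969, 0.246, -0.001, -0.0]
force: [-0.1, 0.3, -1.5]
gripper_width: 35.1
gripper_force: 30.8
```

Emit:
apply_moves:
  motion:
    - [255,0,0,0.001,0]
    - [255,0,0,0,0]
    - [255,0,0,0.001,0]
    - [255,0,0,0,0]
    - [255,0,0,0,0]

```text
time_s: 14.62
tcp_pos: [611.1, 10.9, 137.3]
orientation: [0.969, 0.246, 0.0, 0.0]
force: [0.3, -0.2, -1.5]
gripper_width: 35.1
gripper_force: 30.8
```

```bash
python3 -c "
from h import *
s=ctrl.get_state();print(s['tcp_pos'],s['orientation'],s['force'],s['torque'],s['gripper_width'])"
```

```text
[611.14216944  10.92178416 137.28526738] [9.69180724e-01 2.46350640e-01 2.90377751e-04 4.12317954e-05] [ 0.3346643  -0.16994838 -1.52175438] [-0.02095647 -0.01328615  0.00859509] 35.056528365759824
```

Emit:
apply_moves:
  motion:
    - [255,0.0004,-0.0016,0,0]
    - [255,0,0,0.001,0]
    - [255,0,0,0.001,0]
    - [255,0,0,0,0]
    - [255,0,0,0,0]

```text
time_s: 15.03
tcp_pos: [610.3, 12.4, 134.9]
orientation: [0.969, 0.246, -0.0, 0.0]
force: [0.3, 0.7, -1.4]
gripper_width: 34.8
gripper_force: 30.8
```

Emit:
apply_moves:
  motion:
    - [255,0,0,0.001,0]
    - [255,0,0,0,0]
    - [255,0,0,0.001,0]
    - [255,0,0,0,0]
    - [255,0,0,0,0]

```text
time_s: 15.45
tcp_pos: [610.4, 12.4, 132.9]
orientation: [0.969, 0.246, -0.0, -0.0]
force: [0.6, -0.0, -1.2]
gripper_width: 35.2
gripper_force: 30.8
```

Emit:
apply_moves:
  motion:
    - [255,0,0,0.0005,0]
    - [255,0,0,0,0]
    - [255,0,0,0.0005,0]
    - [255,0,0,0,0]
    - [255,0,0,0,0]

```text
time_s: 15.87
tcp_pos: [610.5, 12.4, 132.0]
orientation: [0.969, 0.246, 0.0, -0.0]
force: [-0.8, -0.1, -1.4]
gripper_width: 34.8
gripper_force: 30.8
```

Emit:
apply_moves:
  motion:
    - [255,0,0,0.0005,0]
    - [255,0,0,0,0]
    - [255,0,0,0.0005,0]
    - [255,0,0,0,0]
    - [255,0,0,0,0]

```text
time_s: 16.28
tcp_pos: [610.4, 12.4, 130.9]
orientation: [0.969, 0.246, -0.0, -0.0]
force: [1.4, 0.2, -2.7]
gripper_width: 35.5
gripper_force: 30.8
```

Emit:
apply_moves:
  motion:
    - [255,0,0,0.0005,0]
    - [255,0,0,0,0]
    - [255,0,0,0.0005,0]
    - [255,0,0,0,0]
    - [255,0,0,0,0]

```text
time_s: 16.7
tcp_pos: [610.4, 12.4, 130.0]
orientation: [0.969, 0.246, -0.0, -0.0]
force: [0.3, 0.5, -1.2]
gripper_width: 35.3
gripper_force: 30.8
```

Emit:
apply_moves:
  motion:
    - [255,0,0,0.001,0]
    - [255,0,0,0,0]
    - [255,0,0,0.001,0]
    - [255,0,0,0,0]
    - [255,0,0,0,0]

```text
time_s: 17.12
tcp_pos: [610.4, 12.4, 127.8]
orientation: [0.969, 0.246, -0.0, -0.0]
force: [0.2, 0.4, -1.8]
gripper_width: 35.2
gripper_force: 30.8
```

Emit:
apply_moves:
  motion:
    - [255,0,0,0.001,0]
    - [255,0,0,0,0]
    - [255,0,0,0.001,0]
    - [255,0,0,0,0]
    - [255,0,0,0,0]

```text
time_s: 17.53
tcp_pos: [610.4, 12.4, 125.9]
orientation: [0.969, 0.246, -0.0, -0.0]
force: [0.2, 0.2, -2.1]
gripper_width: 35.5
gripper_force: 30.8
```

Emit:
apply_moves:
  motion:
    - [255,0,0,0.001,0]
    - [255,0,0,0,0]
    - [255,0,0,0.0005,0]
    - [255,0,0,0,0]
    - [255,0,0,0,0]

```text
time_s: 17.95
tcp_pos: [610.4, 12.4, 124.4]
orientation: [0.969, 0.246, -0.0, -0.0]
force: [1.2, -0.3, -0.8]
gripper_width: 35.1
gripper_force: 30.8
```

Emit:
apply_moves:
  motion:
    - [255,0.001,0,0,0]
    - [255,0.001,0,0,0]
    - [255,0.001,0.0001,0,0]
    - [255,0.0008,0,0,0]
    - [255,0,0,0,0]

```text
time_s: 18.37
tcp_pos: [613.3, 13.9, 124.4]
orientation: [0.969, 0.246, -0.001, 0.0]
force: [-2.9, -1.7, -0.4]
gripper_width: 35.0
gripper_force: 30.9
```

Emit:
apply_moves:
  motion:
    - [255,0,0,0,0]
    - [255,0,0,0.001,0]
    - [255,0,0,0,0]
    - [255,0,0,0.001,0]
    - [255,0,0,0,0]

```text
time_s: 18.78
tcp_pos: [613.4, 14.0, 122.2]
orientation: [0.969, 0.246, -0.001, 0.0]
force: [-2.7, -0.8, -0.2]
gripper_width: 35.2
gripper_force: 31.0
```

Emit:
apply_moves:
  motion:
    - [255,0.0004,0.0001,0.001,0]
    - [255,0,0,0,0]
    - [255,0,0,0.001,0]
    - [255,0,0,0,0]
    - [255,0,0,0,0]

```text
time_s: 19.2
tcp_pos: [613.8, 14.1, 120.2]
orientation: [0.969, 0.246, -0.001, -0.0]
force: [-4.0, -1.3, -1.0]
gripper_width: 35.1
gripper_force: 31.0
```

Emit:
apply_moves:
  motion:
    - [255,0,0,0.0005,0]
    - [255,0,0,0,0]
    - [255,0,0,0.0005,0]
    - [255,0,0,0,0]
    - [255,0,0,0,0]

```text
time_s: 19.62
tcp_pos: [614.2, 14.2, 119.4]
orientation: [0.969, 0.246, -0.0, 0.0]
force: [-4.3, -1.6, 0.5]
gripper_width: 35.1
gripper_force: 31.0
```

Emit:
apply_moves:
  motion:
    - [255,0,0,0.0005,0]
    - [255,0,0,0,0]
    - [255,0,0,0.0005,0]
    - [255,0,0,0,0]
    - [255,0,0,0,0]

```text
time_s: 20.03
tcp_pos: [614.3, 14.2, 118.4]
orientation: [0.969, 0.246, 0.0, 0.0]
force: [-2.9, -1.7, 0.5]
gripper_width: 35.4
gripper_force: 31.0
```

Emit:
apply_moves:
  motion:
    - [255,0,0,0.0005,0]
    - [255,0,0,0,0]
    - [255,0,0,0.0005,0]
    - [255,0,0,0,0]
    - [255,0,0,0,0]

```text
time_s: 20.45
tcp_pos: [614.2, 14.3, 117.4]
orientation: [0.969, 0.246, -0.0, -0.0]
force: [-3.0, -1.6, 1.2]
gripper_width: 35.0
gripper_force: 31.0
```

Emit:
apply_moves:
  motion:
    - [255,0,0,0.0005,0]
    - [255,0,0,0,0]
    - [255,0,0,0,0]
    - [255,0,0,0,0]
    - [255,0,0,0,0]

```text
time_s: 20.87
tcp_pos: [614.2, 14.3, 116.9]
orientation: [0.969, 0.246, -0.0, -0.0]
force: [-3.4, -1.5, -0.5]
gripper_width: 35.0
gripper_force: 31.0
```

Force stays low, and the tip is at about 61 mm, so it is entering the lower ear. I continue down.

Emit:
apply_moves:
  motion:
    - [255,0,0,0.0007,0]
    - [255,0,0,0,0]
    - [255,0,0,0.0007,0]
    - [255,0,0,0,0]
    - [255,0,0,0,0]

```text
time_s: 21.28
tcp_pos: [614.2, 14.3, 115.4]
orientation: [0.969, 0.246, -0.0, -0.0]
force: [-3.4, -1.5, -0.8]
gripper_width: 35.1
gripper_force: 31.0
```

Emit:
apply_moves:
  motion:
    - [255,0,0,0.0007,0]
    - [255,0,0,0,0]
    - [255,0,0,0.0007,0]
    - [255,0,0,0,0]
    - [255,0,0,0,0]

```text
time_s: 21.7
tcp_pos: [614.2, 14.3, 114.1]
orientation: [0.969, 0.246, -0.0, -0.0]
force: [-3.1, -0.9, -0.1]
gripper_width: 35.2
gripper_force: 31.0
```

Emit:
apply_moves:
  motion:
    - [255,0,0,0.0007,0]
    - [255,0,0,0,0]
    - [255,0,0,0.0007,0]
    - [255,0,0,0,0]
    - [255,0,0,0,0]

```text
time_s: 22.12
tcp_pos: [614.2, 14.3, 112.7]
orientation: [0.969, 0.246, 0.0, -0.0]
force: [-3.3, -1.3, 0.5]
gripper_width: 35.1
gripper_force: 31.0
```

Emit:
apply_moves:
  motion:
    - [255,0,0,0.001,0]
    - [255,0,0,0,0]
    - [255,0,0,0.001,0]
    - [255,0,0,0,0]
    - [255,0,0,0,0]

```text
time_s: 22.53
tcp_pos: [614.2, 14.2, 110.6]
orientation: [0.969, 0.246, -0.0, -0.0]
force: [-3.5, -0.9, -0.3]
gripper_width: 34.7
gripper_force: 31.0
```

Emit:
apply_moves:
  motion:
    - [255,0,0,0.001,0]
    - [255,0,0,0,0]
    - [255,0,0,0.001,0]
    - [255,0,0,0,0]
    - [255,0,0,0,0]

```text
time_s: 22.95
tcp_pos: [614.2, 14.2, 108.6]
orientation: [0.969, 0.246, -0.0, -0.0]
force: [-2.0, -1.9, 0.0]
gripper_width: 35.2
gripper_force: 31.0
```

Emit:
apply_moves:
  motion:
    - [255,0,0,0.0007,0]
    - [255,0,0,0,0]
    - [255,0,0,0.0007,0]
    - [255,0,0,0,0]
    - [255,0,0,0,0]

```text
time_s: 23.37
tcp_pos: [614.2, 14.3, 107.3]
orientation: [0.969, 0.246, -0.0, -0.0]
force: [-2.6, -1.1, 1.1]
gripper_width: 35.3
gripper_force: 31.0
```

Emit:
apply_moves:
  motion:
    - [255,0,0,0.0005,0]
    - [255,0,0,0,0]
    - [255,0,0,0.0005,0]
    - [255,0,0,0,0]
    - [255,0,0,0,0]

```text
time_s: 23.78
tcp_pos: [614.2, 14.2, 106.3]
orientation: [0.969, 0.246, -0.0, 0.0]
force: [-3.6, -2.4, 0.4]
gripper_width: 35.4
gripper_force: 31.0
```

Emit:
apply_moves:
  motion:
    - [255,0,0,0.0005,0]
    - [255,0,0,0,0]
    - [255,0,0,0.0005,0]
    - [255,0,0,0,0]
    - [255,0,0,0,0]

```text
time_s: 24.2
tcp_pos: [614.2, 14.2, 105.3]
orientation: [0.969, 0.246, -0.0, 0.0]
force: [-4.0, -1.8, 1.5]
gripper_width: 35.0
gripper_force: 31.0
```

Emit:
apply_moves:
  motion:
    - [255,0,0,0.0004,0]
    - [255,0,0,0,0]
    - [255,0,0,0.0004,0]
    - [255,0,0,0,0]
    - [255,0,0,0,0]

```text
time_s: 24.62
tcp_pos: [614.2, 14.2, 104.5]
orientation: [0.969, 0.246, -0.0, 0.0]
force: [-3.5, -1.5, -0.2]
gripper_width: 34.9
gripper_force: 31.0
```

Emit:
apply_moves:
  motion:
    - [255,0,0,0.0005,0]
    - [255,0,0,0,0]
    - [255,0,0,0.0005,0]
    - [255,0,0,0,0]
    - [255,0,0,0,0]

```text
time_s: 25.03
tcp_pos: [614.2, 14.2, 103.5]
orientation: [0.969, 0.246, -0.0, -0.0]
force: [-3.3, -2.1, 0.0]
gripper_width: 35.3
gripper_force: 31.1
```

Emit:
apply_moves:
  motion:
    - [255,0,0,0.0005,0]
    - [255,0,0,0,0]
    - [255,0,0,0.0005,0]
    - [255,0,0,0,0]
    - [255,0,0,0,0]

```text
time_s: 25.45
tcp_pos: [614.3, 14.3, 102.6]
orientation: [0.969, 0.246, 0.0, 0.0]
force: [-2.8, -2.5, 0.2]
gripper_width: 35.1
gripper_force: 31.1
```

Emit:
apply_moves:
  motion:
    - [255,0,0,0.0005,0]
    - [255,0,0,0,0]
    - [255,0,0,0.0005,0]
    - [255,0,0,0,0]
    - [255,0,0,0,0]

```text
time_s: 25.87
tcp_pos: [614.2, 14.2, 101.5]
orientation: [0.969, 0.246, -0.0, 0.0]
force: [-2.7, -2.0, 1.3]
gripper_width: 35.2
gripper_force: 31.1
```

```bash
python3 -c "
from h import *
s=ctrl.get_state();print(s['tcp_pos'],s['orientation'],s['force'],s['torque'])
g=ctrl.capture('side')[:,:,::-1]
a=cv2.resize(g[150:235,255:355],None,fx=7,fy=7,interpolation=cv2.INTER_CUBIC);cv2.imwrite('pics/c5.png',a)"
```

```text
[614.23186169  14.21256149 101.49964864] [ 9.69186352e-01  2.46328672e-01 -2.26947290e-05  2.72753184e-06] [-2.74094868 -1.95983432  1.31937428] [-0.52628582  0.79289316  0.01303278]
```

Emit:
apply_moves:
  motion:
    - [255,0,0,0.0005,0]
    - [255,0,0,0,0]
    - [255,0,0,0.0005,0]
    - [255,0,0,0,0]
    - [255,0,0,0,0]

```text
time_s: 26.33
tcp_pos: [614.3, 14.2, 100.6]
orientation: [0.969, 0.246, 0.0, 0.0]
force: [-3.1, -2.3, 0.6]
gripper_width: 34.8
gripper_force: 31.1
```

Emit:
apply_moves:
  motion:
    - [255,0,0,0.0005,0]
    - [255,0,0,0,0]
    - [255,0,0,0.0005,0]
    - [255,0,0,0,0]
    - [255,0,0,0,0]

```text
time_s: 26.75
tcp_pos: [614.3, 14.2, 99.5]
orientation: [0.969, 0.246, 0.0, 0.0]
force: [-3.2, -2.4, 0.5]
gripper_width: 35.2
gripper_force: 31.1
```

Emit:
apply_moves:
  motion:
    - [255,0,0,0.0003,0]
    - [255,0,0,0,0]
    - [255,0,0,0.0003,0]
    - [255,0,0,0,0]
    - [255,0,0,0,0]

```text
time_s: 27.17
tcp_pos: [614.3, 14.3, 99.0]
orientation: [0.969, 0.246, 0.0, 0.0]
force: [-3.3, -2.2, 0.7]
gripper_width: 35.2
gripper_force: 31.1
```

Emit:
apply_moves:
  motion:
    - [255,0,0,0.0003,0]
    - [255,0,0,0,0]
    - [255,0,0,0.0003,0]
    - [255,0,0,0,0]
    - [255,0,0,0,0]

```text
time_s: 27.58
tcp_pos: [614.2, 14.3, 98.3]
orientation: [0.969, 0.246, -0.0, -0.0]
force: [-2.4, -3.0, 1.3]
gripper_width: 35.4
gripper_force: 31.1
```

Emit:
apply_moves:
  motion:
    - [255,0,0,0.0003,0]
    - [255,0,0,0,0]
    - [255,0,0,0.0002,0]
    - [255,0,0,0,0]
    - [255,0,0,0,0]

```text
time_s: 28.0
tcp_pos: [614.3, 14.3, 98.3]
orientation: [0.969, 0.246, -0.0, 0.0]
force: [-5.2, -2.3, 3.8]
gripper_width: 35.0
gripper_force: 31.3
```

The knob touched down at the expected height, so I release and retreat.

Emit:
apply_moves:
  motion:
    - [150,0,0,0,0]
    - [110,0,0,0,0]
    - [60,0,0,0,0]
    - [0,0,0,0,0]
    - [0,0,0,0,0]

```text
time_s: 28.42
tcp_pos: [615.5, 15.3, 98.4]
orientation: [0.969, 0.247, 0.002, -0.0]
force: [0.1, -0.8, -0.6]
gripper_width: 81.3
gripper_force: 0.0
```

Emit:
apply_moves:
  motion:
    - [0,0,0,0,0]
    - [0,0,0,-0.01,0]
    - [0,0,0,-0.03,0]
    - [0,0,0,-0.04,0]
    - [0,0,0,-0.04,0]

```text
time_s: 28.83
tcp_pos: [613.4, 14.4, 218.7]
orientation: [0.969, 0.247, -0.001, -0.001]
force: [1.3, -0.3, -0.1]
gripper_width: 85.3
gripper_force: 0.0
```

Emit:
apply_moves:
  motion:
    - [0,-0.03,0.02,0,0]
    - [0,-0.03,0.02,0,0]
    - [0,-0.03,0.02,0,0]
    - [0,-0.03,0.02,0,0]
    - [0,0,0,0,0]

```text
time_s: 29.25
tcp_pos: [543.4, -123.6, 218.1]
orientation: [0.971, 0.24, -0.002, 0.003]
force: [-0.3, -1.1, -1.1]
gripper_width: 85.4
gripper_force: 0.0
```

```bash
python3 -c "
from h import *
delta(0,0,0)
g=ctrl.capture('side')[:,:,::-1]
a=cv2.resize(g[130:235,245:405],None,fx=5,fy=5,interpolation=cv2.INTER_CUBIC);cv2.imwrite('pics/c6.png',a)"
```

```text
t 29.25 tcp [ 543.4 -123.6  218.1] phi 0.485 F [-0.3 -1.1 -1.1] w 85.4
tool delta mm [-423.1 -362.7  218.1] yaw None
```

View pics/c6.png

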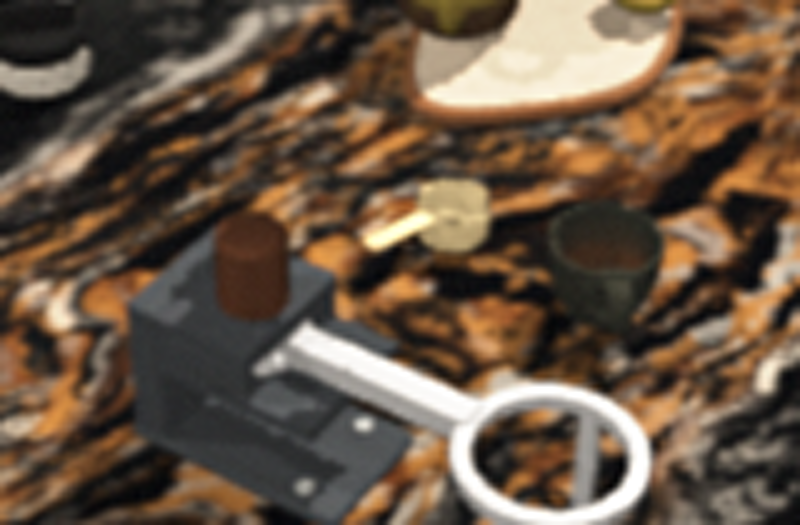

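The knob at crop (252,265) stands upright and flush on the upper ear, the bridge is home, and the cup and scoop have not moved. I hand in.

```bash
python3 -c "
from plant import ctrl
print(ctrl.finish_job())"
```

```text
the job is handed in; nothing more can be done
None
```

The bridge is home, the hinge pin is seated with its knob flush on the upper ear and released, and the job was handed in at about 29 s; the hand-in gave no verdict.

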